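# Stand the tabbed jar on the inspection pedestal

### The arm

A 6-joint arm with a two-finger parallel gripper is mounted at the origin on the work surface. World frame = base frame: x ahead of the robot, y to its left, z up, the work surface at z = 0. Lengths are in m, angles in rad, forces in N, time in s.
With the tool pointing down it reaches from about 0.25 to 0.775 m from the base axis. Payload 4 kg.
Tool frame: the origin (TCP) lies midway between the tips of the shut fingers; the grasp point (between the pads) lies 19 mm behind it; z points along the fingers, y is the line along which they close (so a half turn about z gives the same grasp; the last joint's range is limited). The gripper opens to 94 mm and grips with 3 to 60 N. Pads are 16 mm wide; open, the fingers measure 119 mm over their backs; the gripper's body (75 mm by 177 mm) begins 78 mm behind the grasp point.
Start: joints at [1.032, 0.087, 1.371, -0, 1.684, -0.103], TCP at [0.232, 0.499, 0.183] pointing down, gripper open.
Joint ranges: [-3.1, 3.1], [-0.76, 2.03], [0.27, 2.55], [-1.08, 4.22], [0.17, 2.65], [-2.57, 2.57]. Speed limits (rad/s): [2.79, 2.79, 3.14, 3.14, 3.14, 3.14].

### API

Orientations are given as [roll, pitch, yaw] about the fixed x, y, z axes, in that order (R = Rz(yaw) Ry(pitch) Rx(roll)).
In Python, from bench import robot gives the robot as it stands. The module is installed in compiled form; this text tells all that it offers.
- The arm moves only by the tool arm_command, never from a script. Its argument "targets" is a list of rows, each a list of 4 numbers: the shift along the world's x, y, z as a fraction of full scale, then the turn about the world's z as a fraction of full scale. A call has 1 to 8 rows; each row is the pose to reach, as a shift and turn from the pose commanded when the call began; what a row does not reach only later rows make up. Full scale, the value 1, is 0.5 m for a shift and 120 degrees for a turn. A row lasts 1/12 s, in which the tool goes at most 41.7 mm and 7.16 degrees, less where a joint would pass 70% of its speed; a pose out of reach is approached as far as the arm can. A call with a number of a shift or a turn outside -1 to 1 is refused whole. A call with a gripper value outside its range is refused whole. "claw" is the closure, from 0 (fully open) to 1 (shut), set as the call begins (left out, the last holds). The fingers move at their own pace and stop on an object; the grip force is fixed at half the most. Time passes only in rows, so rows that repeat a pose let the fingers close. It gives the time, the measured TCP pose, the force, the opening and the grip force at its end, in the units of the state.
- robot.get_obs(): the state, without advancing time (a new reading comes with each control period).
- robot.snapshot(name): name is "scene" or "top" or "wrist"; returns the picture (400x640x3 uint8, red, green, blue); there is no depth.
- robot.camera_info(name): a dict with "vfov" (degrees; the focal length in pixels is half the picture's height over the tangent of half this angle, whatever the lens; pixels are square), "cx", "cy" (the principal point, pixels), "k1" (the pictures are not rectified: a ray, as slopes to the right and down, at radius r is drawn at 1 + k1 r^2 times it, then the intrinsics apply), "extrinsics" (4x4, takes a point from camera to world coordinates); the wrist camera has in their place "T_tool_cam" (4x4, takes a point from camera to tool coordinates, whose origin is the TCP and whose axes are the flange's). Camera axes: x right, y up, looking along -z (the intrinsics and any distortion apply to the point x, -y, -z); pixel columns grow to the right and rows downward; lengths in m; the calibration is good to about 2 mm. A picture is of the moment at which its call begins: read the wrist's pose just before it. camera_info takes no time and is no camera call.
- robot.close_job(): hands the job in; it is judged then, once.
The state is a dict: "time": time; "joint_positions": joint angles; "qvel": joint speeds; "joint_torque": joint torques, N m; "tool_pos": TCP position; "ee_rot": TCP orientation; "wrist_force": force on the tool from outside, world axes, zero at the start; "wrist_torque": the same for the moment, N m; "width": finger opening in m; "finger_force": force on a finger pad.
Only numpy, scipy, OpenCV 4.12 (cv2) and the standard library are available. Lean on these libraries where they do the work, as an engineer would, in place of code of your own. Each camera call takes 0.05 s, during which the arm holds its last target. There are 200 camera calls.

### The job

Pick up the jar whose lid has a thumb tab and stand it upright, centred on the small raised pedestal of the inspection stand, with the tab pointing straight at the sensor head. Set it down gently, never letting it drop, then let go; leave the pedestal's height as it is, and the large jar, the spare lid and the white pail where they are.

Things in the scene. Friction and masses are not known exactly. Their poses are not given: they have to be found in the camera images.
- jar: The jar to handle: closed red plastic jar, 0.3 to 0.55 kg, upright on the table. Heights in mm above its base: body 72 in diameter up to 72, shoulder tapering to a 54 neck (88 to 96), yellow lid 60 in diameter from 96 to its flat top at 118, with one tab sticking out sideways. Origin: centre of the base; z up along the jar's axis; x from the axis towards the tab.
- jar_lid (a point): Centre of the jar lid's flat top, 118 mm above the base.
- jar_tab (a point): Outer tip of the lid's tab, 50 mm from the jar's axis and 107 mm above its base. The tab is 24 mm wide, 7 mm thick and reaches 20 mm beyond the lid's rim.
- stand: Inspection stand fixed to the table: aluminium base plate 12 mm thick, 130 mm square, with a 56 mm wide extension to 178 mm from the origin, carrying the sensor's post. Origin: on the table under the pedestal's axis; z up; x from the pedestal towards the sensor head.
- sensor_face (a point): Centre of the sensor head's black lens face, 105 mm from the pedestal's axis, 200 mm above the table, looking back at the pedestal. Behind it the head is a grey box 56 x 44 x 46 mm on a post 150 mm from the pedestal's axis; its top is 223 mm above the table.
- pedestal_top (a point): Centre of the pedestal's flat top, a black rubber disc 56 mm in diameter and 12 mm thick on a 28 mm stem (narrower than the jar's 72 mm base); x points to the sensor head, z up. Its height differs from start to start, 75 to 105 mm above the table.
- pedestal (a joint): Height setting of the pedestal, 0 to 0.03 m: its top is 0.075 m plus this above the table. Clamped: it is not to be moved.
- big_jar: Bystander: larger red jar with a plain round yellow lid without a tab, 108 mm in diameter, 177 mm tall; origin at the centre of its base.
- spare_lid: Bystander: loose plain yellow lid lying on the table, 72 mm in diameter, 20 mm high; origin at the centre of its underside.
- pail: Bystander: open white pail, about 175 mm across, 150 mm tall; origin at the centre of its underside.
Not all that is in view belongs to the job. Leave any turquoise look-alike of the jar alone.

How it is judged:
At the end, for the whole second after the job is handed in: The jar stands at rest and upright (within 0.06 rad) on the pedestal's top, its axis within 14 mm of the pedestal's axis, and the tab points to the sensor head within 0.3 rad (17 degrees) (horizontal distance between jar and pedestal_top below 0.014 m and z of jar in the frame of pedestal_top between -0.004 and 0.005 m and angle between jar's own z axis and vertical below 0.06 rad and angle between the x axis of jar and the x axis of pedestal_top, either way round below 0.3 rad and x of jar_tab in the frame of pedestal_top above 0.02 m and linear speed of jar below 0.02 m/s and angular speed of jar below 0.1 rad/s); the robot touches nothing.
It fails at once if the jar is dropped or knocked over (it moves faster than 0.5 m/s while not held by the fingers; a fall of about 13 mm) (linear speed of jar above 0.5 m/s and contact force between the fingers and jar below 0.5 N).
It fails at once if the jar is slammed or pressed hard on the stand (over 80 N) (contact force between jar and stand above 80 N).
It fails at once if the pedestal's height is shifted by more than 8 mm (distance of pedestal_top from where it was at the start of the episode above 0.008 m).
It fails at once if the large jar, the spare lid or the pail is moved by more than 25 mm (distance of any of big_jar, spare_lid, pail from where it was at the start of the episode above 0.025 m).
It also fails if it takes over 42 s, if anything falls off the work surface, if the arm or the gripper's body presses on something with over 40 N, if the wrist force passes 120 N, or if a joint passes its speed limit or range.

## Working session

There is one attempt and no reset: what is moved stays moved. The work goes in short steps, Python scripts to look and compute and a tool call to move; the robot and the scene stay as the last step left them, time stands still between calls to the robot, and variables do not carry over. Pictures are saved under pics/ and viewed, at most 10 in all, crops included, and the job is handed in when it is done.

Besides the shell and the picture viewer there is one more tool, called in YAML: its name, and indented under it one key for each argument. arm_command: Moves the arm, as the interface text tells. Shift numbers are shares of 0.5 m and turn numbers shares of 120 degrees, none past 1 either way. Its arguments: {"type":"object","properties":{"targets":{"type":"array"},"claw":{"type":"number"}},"required":["targets"]}

```bash
mkdir -p pics
cat > h.py <<'E'
import numpy as np, cv2
from bench import robot
from scipy.spatial.transform import Rotation as R
def snap(n,f):
    im=robot.snapshot(n); cv2.imwrite('pics/'+f,im[:,:,::-1]); return im
def cam(n,obs=None):
    c=robot.camera_info(n); f=200/np.tan(np.radians(c['vfov'])/2)
    if n=='wrist':
        T=np.eye(4); T[:3,:3]=R.from_euler('xyz',obs['ee_rot']).as_matrix(); T[:3,3]=obs['tool_pos']
        E=T@np.array(c['T_tool_cam'])
    else: E=np.array(c['extrinsics'])
    return f,c['cx'],c['cy'],c['k1'],E
def ray(C,px):
    f,cx,cy,k1,E=C; d=np.array([(px[0]-cx)/f,(px[1]-cy)/f]); u=d.copy()
    for _ in range(20): u=d/(1+k1*(u@u))
    v=E[:3,:3]@np.array([u[0],-u[1],-1]); return E[:3,3],v
def onz(C,px,z):
    o,v=ray(C,px); return o+v*(z-o[2])/v[2]
def proj(C,p):
    f,cx,cy,k1,E=C; q=np.linalg.inv(E)@np.append(p,1); u=np.array([q[0],-q[1]])/-q[2]; u=u*(1+k1*(u@u)); return u*f+[cx,cy]
def tri(C1,p1,C2,p2):
    o1,a=ray(C1,p1);o2,b=ray(C2,p2)
    s=np.linalg.lstsq(np.c_[a,-b],o2-o1,rcond=None)[0]
    x,y=o1+a*s[0],o2+b*s[1]; return (x+y)/2,np.linalg.norm(x-y)
E
python3 - <<'E'
from h import *
o=robot.get_obs();print(o)
a=snap('scene','s0.png');b=snap('top','t0.png')
snap('wrist','w0.png')
for n in('scene','top'):print(n,cam(n))
E
```

```text
{'time': 0.0, 'joint_positions': array([ 1.03187941e+00,  8.79515966e-02,  1.37221298e+00, -5.18655620e-05,
        1.68357779e+00, -1.03102119e-01]), 'qvel': array([0.00164058, 0.00042802, 0.00095742, 0.00017824, 0.00179587,
       0.00085343]), 'joint_torque': array([-3.03057150e-04, -3.40182817e+01, -3.02432191e+01,  7.18296831e-02,
        3.31028039e-02, -1.82662502e-04]), 'tool_pos': array([0.23190642, 0.49807991, 0.18222701]), 'ee_rot': array([-3.13944905e+00, -1.69972975e-04,  2.70577189e+00]), 'wrist_force': array([0.03968884, 0.28271121, 0.43052264]), 'wrist_torque': array([ 0.0252017 , -0.02622408, -0.00760522]), 'finger_force': 0.0, 'width': 0.0939442765567971}
scene (np.float64(401.2561140980709), 319.2866614828873, 200.5798945361647, -0.060744711816125764, array([[-0.02593913, -0.57964209,  0.81445823,  1.63695169],
       [ 0.99956292, -0.00348059,  0.02935729, -0.08142929],
       [-0.01418193,  0.81486375,  0.57947902,  0.91525031],
       [ 0.        ,  0.        ,  0.        ,  1.        ]]))
top (np.float64(479.3242877011725), 317.81695359615, 206.14970678381482, 0.05113983521383024, array([[ 2.33240257e-02,  9.88020277e-01, -1.52551373e-01,
         3.36148792e-01],
       [-9.99725909e-01,  2.33597767e-02, -1.55816157e-03,
        -1.17630906e-01],
       [ 2.02407078e-03,  1.52545903e-01,  9.88294314e-01,
         1.62283485e+00],
       [ 0.00000000e+00,  0.00000000e+00,  0.00000000e+00,
         1.00000000e+00]]))
```

View pics/t0.png

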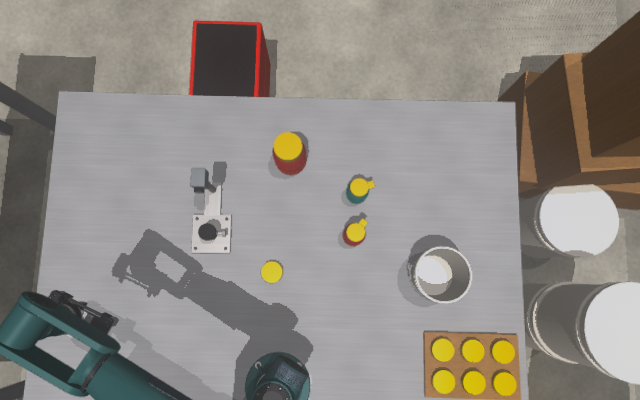

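View pics/s0.png

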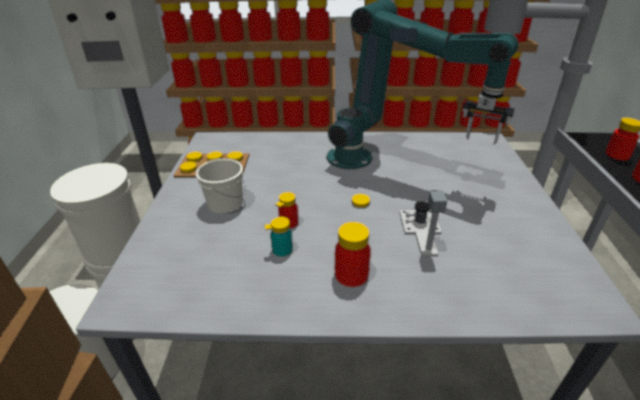

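The top view shows these candidates:
- A red jar with a tabbed lid at about (356,232), its tab towards (363,222).
- A turquoise look-alike with a tab at (359,187).
- The big jar at (289,147), with no tab.
- The spare lid at (272,272).

The jar at (356,232) is the one meant, since it has a red body and a tab. The pedestal is at (208,232) and the sensor head at (199,178). The scene view agrees: red jar at (288,210), turquoise at (281,237). I'll confirm with a crop.

Run:
```python
from h import *
b=cv2.imread('pics/t0.png');s=cv2.imread('pics/s0.png')
c1=cv2.resize(b[170:260,310:400],(390,390),interpolation=cv2.INTER_CUBIC)
c2=cv2.resize(b[155:265,175:255],(284,390),interpolation=cv2.INTER_CUBIC)
cv2.imwrite('pics/c0.png',np.hstack([c1,c2]))
C=cam('top');S=cam('scene')
h=cv2.cvtColor(b,cv2.COLOR_BGR2HSV)
m=cv2.inRange(h,(20,120,100),(35,255,255))
n,l,st,ce=cv2.connectedComponentsWithStats(m)
for i in range(1,n):
    if st[i,4]>60: print('top yellow',ce[i],st[i])
k=l[int(232),int(354)]
lm=(l==k).astype(np.uint8)
ys,xs=np.nonzero(lm)
P=np.array([onz(C,(x,y),.118)[:2] for x,y in zip(xs,ys)])
# disc: opening then circle fit
dt=cv2.distanceTransform(cv2.resize(lm*255,None,fx=8,fy=8,interpolation=cv2.INTER_CUBIC)//128*255,cv2.DIST_L2,5)
yy,xx=np.unravel_index(dt.argmax(),dt.shape); px=((xx+.5)/8-.5,(yy+.5)/8-.5)
c=onz(C,px,.118)
print('lid',px,dt.max()/8,c)
d=P-c[:2]; r=np.linalg.norm(d,axis=1); t=d[r>.034]
print('tab dir',len(t),np.degrees(np.arctan2(*t.mean(0)[::-1])),r.max())
# stand: dark disc & head
v=h[:,:,2]; m=((v<60).astype(np.uint8)); m[:215]=0;m[250:]=0;m[:,:190]=0;m[:,235:]=0
n,l,st,ce=cv2.connectedComponentsWithStats(m)
for i in range(1,n):
  if st[i,4]>20: print('dark',ce[i],st[i],onz(C,ce[i],.09))
for n,p,z in(('big',(289,146),.177),('lid',(272,272),.02),('pailtop',(443,273),.15)):print(n,onz(C,p,z))
```

```text
top yellow [287.64414414 146.42192192] [274 132  29  30 666]
top yellow [360.30434783 186.60248447] [350 178  25  19 322]
top yellow [356.32024169 230.59818731] [346 218  22  24 331]
top yellow [271.49193548 271.65053763] [261 261  22  22 372]
top yellow [442.67567568 349.43918919] [431 338  24  24 444]
top yellow [472.50660793 350.51982379] [461 339  24  24 454]
top yellow [502.77232143 351.671875  ] [491 340  24  24 448]
top yellow [443.36105033 381.43326039] [432 370  24  24 457]
top yellow [473.68656716 382.23667377] [461 370  25  25 469]
top yellow [504.26150628 383.35774059] [492 371  25  25 478]
lid (np.float64(355.4375), np.float64(231.5625)) 9.0891485 [ 0.49025818 -0.23561799  0.118     ]
tab dir 33 -37.16989510590148 0.04803917316051223
big [ 0.74636972 -0.02137419  0.177     ]
lid [0.35962247 0.03127716 0.02      ]
pailtop [ 0.3674294  -0.49954274  0.15      ]
```

View pics/c0.png

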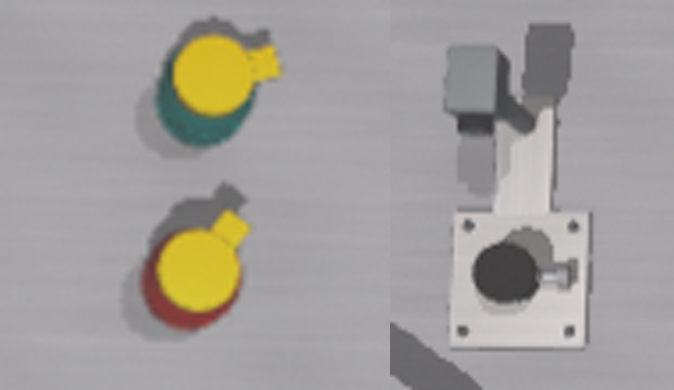

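The crop confirms the choice: the lower jar is red with a tabbed lid and the upper one is turquoise. The right half shows the pedestal disc at crop (507,272) and the plate corners. Next I measure the stand.

Run:
```python
from h import *
C=cam('top')
q=lambda X,Y:(175+(X-390)/3.55-.36,155+Y/3.545-.36)
k=np.array([onz(C,q(*p),.012)[:2] for p in((454,212),(590,210),(585,347),(450,347))])
print('plate c',k.mean(0),'sides',np.linalg.norm(np.diff(k,axis=0),axis=1))
a=[k[0]-k[3],k[1]-k[2]];print('dir deg',[np.degrees(np.arctan2(v[1],v[0])) for v in a], [np.degrees(np.arctan2(v[0],-v[1])) for v in (k[1]-k[0],k[2]-k[3])])
for z in(.075,.09,.105):print('ped',z,onz(C,q(507,272),z))
print('head top', onz(C,q(471,80),.223))
o=robot.get_obs();W=cam('wrist',o);print(np.array(robot.camera_info('wrist')['T_tool_cam']).round(3),W[0])
# projected pedestal, jar from wrist
S=cam('scene')
print('scene px of jar lid',proj(S,[.490,-.2356,.118]))
```

```text
plate c [0.48431655 0.24086228] sides [0.12879627 0.13034748 0.12627771]
dir deg [np.float64(2.026600359763356), np.float64(0.9141630905772352)] [np.float64(2.1872341805397464), np.float64(1.2178745110770637)]
ped 0.075 [0.48424298 0.23885697 0.075     ]
ped 0.09 [0.4828078  0.23540226 0.09      ]
ped 0.105 [0.48137263 0.23194755 0.105     ]
head top [0.63075933 0.24411074 0.223     ]
[[ 0.     0.961  0.276  0.08 ]
 [ 1.    -0.001  0.001  0.001]
 [ 0.001  0.276 -0.961 -0.202]
 [ 0.     0.     0.     1.   ]] 296.23349940963294
scene px of jar lid [286.91474999 196.08182482]
```

arm_command:
  targets:
    - [0.5, -0.52, 0.24, 0]
    - [0.5, -0.52, 0.24, 0]
    - [0.5, -0.52, 0.24, 0]
    - [0.5, -0.52, 0.24, 0]
    - [0.5, -0.52, 0.24, 0]
    - [0.5, -0.52, 0.24, 0]
    - [0.5, -0.52, 0.24, 0]
    - [0.5, -0.52, 0.24, 0]
  claw: 0

```text
time: 0.82
tool_pos: [0.4522, 0.2689, 0.289]
ee_rot: [-3.142, -0.0, 2.706]
wrist_force: [1.1, 1.4, 0.0]
width: 0.0947
finger_force: 0.0
```

arm_command:
  targets:
    - [0.06, -0.06, 0.03, 0]
    - [0.06, -0.06, 0.03, 0]
    - [0.06, -0.06, 0.03, 0]
    - [0.06, -0.06, 0.03, 0]

```text
time: 1.15
tool_pos: [0.4811, 0.2408, 0.3029]
ee_rot: [-3.141, -0.002, 2.705]
wrist_force: [0.5, 0.1, -0.3]
width: 0.0938
finger_force: 0.0
```

Run:
```python
from h import *
o=robot.get_obs();print(o['time'],o['tool_pos'],o['ee_rot'],o['joint_positions'])
snap('wrist','w1.png');np.save('o1.npy',[*o['tool_pos'],*o['ee_rot']])
W=cam('wrist',o);print(proj(W,[.484,.238,.08]))
```

```text
1.15 [0.48106689 0.24076341 0.30294237] [-3.14119803e+00 -1.50221855e-03  2.70538899e+00] [ 3.58067050e-01  6.94516628e-02  1.15457013e+00  8.45788890e-04
  1.91890502e+00 -7.76237922e-01]
[316.77880677 170.08803663]
```

View pics/w1.png

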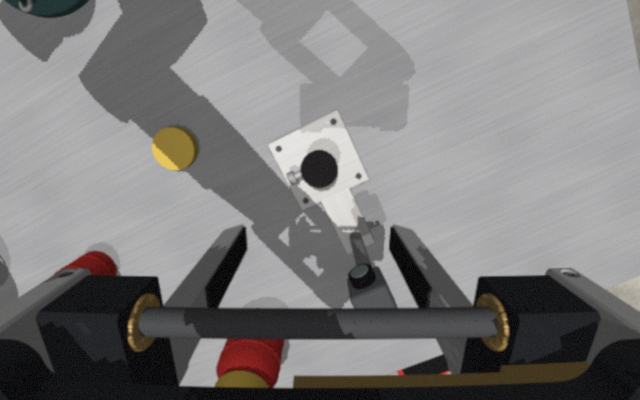

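The wrist view shows the disc at (319,168), the plate's four holes around it and the sensor lens at (362,274). I'll now work out the pedestal's position and height.

Run:
```python
from h import *
p=np.load('o1.npy');W=cam('wrist',dict(tool_pos=p[:3],ee_rot=p[3:]));C=cam('top')
def disc(f,box,th,W):
    g=cv2.imread('pics/'+f,0);x0,x1,y0,y1=box;s=6
    g=cv2.resize(g[y0:y1,x0:x1],None,fx=s,fy=s,interpolation=cv2.INTER_CUBIC)
    m=(g<th).astype(np.uint8);m=cv2.morphologyEx(m,cv2.MORPH_OPEN,cv2.getStructuringElement(2,(61,61)))
    c=max(cv2.findContours(m,0,1)[0],key=cv2.contourArea);e=cv2.fitEllipse(c)
    return (np.array(e[0])+.5)/s-.5+[x0,y0],np.array(e[1])/s
a,ea=disc('w1.png',(295,345,142,194),60,W);b,eb=disc('t0.png',(190,232,215,250),70,C)
print(a,ea,b,eb)
x,g=tri(W,a,C,b);print('tri',x,g)
# camera distance from diameter
for z in(.075,.085,.095,.105):print(z,onz(W,a,z),onz(C,b,z), 'diam',W[0]*.056/np.linalg.norm(W[4][:3,3]-onz(W,a,z)))
hs=[onz(W,q,.012)[:2] for q in((278,149),(334,122),(359,176),(306,200))]
print('holes c',np.mean(hs,0)); v=(hs[2]-hs[1]+hs[3]-hs[0]);print(np.degrees(np.arctan2(v[1],v[0])))
l=onz(W,(362,274),.2);print('lens',l)
```

```text
[318.87129466 168.7228419 ] [35.02064006 36.06176758] [207.05993525 231.44610087] [15.03089905 16.80151622]
tri [0.48436426 0.24102957 0.07332176] 0.0005205212958121006
0.075 [0.4843278  0.24122142 0.075     ] [0.4839509  0.24056875 0.075     ] diam 37.91541314757731
0.085 [0.48258426 0.24200406 0.085     ] [0.482996   0.23825456 0.085     ] diam 38.81869728262696
0.095 [0.48084072 0.2427867  0.095     ] [0.48204111 0.23594036 0.095     ] diam 39.76607086891331
0.105 [0.47909717 0.24356934 0.105     ] [0.48108621 0.23362616 0.105     ] diam 40.760842677621966
holes c [0.48594799 0.24134015]
1.709504381722113
lens [0.59616284 0.24423584 0.2       ]
```

arm_command:
  targets:
    - [0.018, -0.954, 0, -0.1]
    - [0.018, -0.954, 0, -0.1]
    - [0.018, -0.954, 0, -0.1]
    - [0.018, -0.954, 0, -0.1]
    - [0.018, -0.954, 0, -0.1]
    - [0.018, -0.954, 0, -0.1]
    - [0.018, -0.954, 0, -0.1]
    - [0.018, -0.954, 0, -0.1]

```text
time: 1.87
tool_pos: [0.4869, -0.0923, 0.3032]
ee_rot: [3.141, -0.001, 2.5]
wrist_force: [0.8, 0.7, -0.1]
width: 0.0938
finger_force: 0.0
```

```bash
python3 -c "
from h import *
o=robot.get_obs();print(o['tool_pos'],o['ee_rot'],o['joint_positions'])"
```

```text
[ 0.48691911 -0.09234544  0.30320682] [ 3.14118537e+00 -7.09437236e-04  2.49998876e+00] [-3.02351120e-01 -2.63802470e-02  1.25171360e+00  6.59221652e-04
  1.91679270e+00 -1.23132001e+00]
```

arm_command:
  targets:
    - [0.006, -0.286, 0, 0]
    - [0.006, -0.286, 0, 0]
    - [0.006, -0.286, 0, 0]
    - [0.006, -0.286, 0, 0]
    - [0.006, -0.286, 0, 0]
    - [0.006, -0.286, 0, 0]
    - [0.006, -0.286, 0, 0]

```text
time: 2.45
tool_pos: [0.4909, -0.2335, 0.3034]
ee_rot: [3.141, -0.001, 2.499]
wrist_force: [-0.4, 0.5, 0.2]
width: 0.0939
finger_force: 0.0
```

Run:
```python
from h import *
o=robot.get_obs();print(o['tool_pos'],o['ee_rot'],o['joint_positions'])
im=snap('wrist','w2.png');W=cam('wrist',o)
h=cv2.cvtColor(im,cv2.COLOR_RGB2HSV);m=cv2.inRange(h,(20,120,90),(35,255,255))
s=6
m=cv2.resize(m,None,fx=s,fy=s,interpolation=cv2.INTER_CUBIC)
m=(m>127).astype(np.uint8)
n,l,st,ce=cv2.connectedComponentsWithStats(m)
q=proj(W,[.490,-.236,.118]);print('expect',q)
for i in range(1,n):
    if st[i,4]>3000: print(ce[i]/s,st[i]/s)
k=min([i for i in range(1,n) if st[i,4]>10000],key=lambda i:np.linalg.norm(ce[i]/s-q))
M=(l==k).astype(np.uint8)
op=cv2.morphologyEx(M,cv2.MORPH_OPEN,cv2.getStructuringElement(2,(161,161)))
c=max(cv2.findContours(op,0,1)[0],key=cv2.contourArea);e=cv2.fitEllipse(c)
pc=(np.array(e[0])+.5)/s-.5;lc=onz(W,pc,.118);print('lid',pc,np.array(e[1])/s,lc,W[0]*.06/np.linalg.norm(lc-W[4][:3,3]))
t=M-op;t=cv2.morphologyEx(t,cv2.MORPH_OPEN,np.ones((25,25)))
n,l,st,ce=cv2.connectedComponentsWithStats(t);k=1+st[1:,4].argmax();pt=(ce[k]+.5)/s-.5
tp=onz(W,pt,.1105);d=tp-lc;print('tab',pt,tp,np.degrees(np.arctan2(d[1],d[0])),np.hypot(d[0],d[1]))
x,g=tri(W,pc,cam('top'),(355.4375,231.5625));print('tri lid',x,g)
```

```text
[ 0.49093842 -0.2335435   0.30344516] [ 3.14081693e+00 -8.82643569e-04  2.49897047e+00] [-5.48914195e-01  8.21338173e-02  1.14003524e+00  9.09902171e-04
  1.92022965e+00 -1.47677682e+00]
expect [315.43605152 173.18299013]
[409.31761221   3.84820005] [ 392.    0.   35.   10. 1463.]
[ 5.13227697 43.45307525] [   0.           21.           13.           46.         2634.83333333]
[34.99678604 91.05313439] [  13.    68.    46.    47.  9740.5]
[  9.11393813 129.73726046] [   0.          107.           21.           44.         4644.33333333]
[315.30292641 176.05184792] [  293.   150.    44.    57. 10354.]
[570.63176646 236.52416482] [  528.           203.            82.            70.
 25230.66666667]
[367.60036183 256.89806751] [ 343.  236.   47.   44. 8153.]
lid [314.92545573 172.61745199] [42.76831055 44.66304525] [ 0.48897971 -0.23608342  0.118     ] 44.96201890459491
tab [314.7664467  200.83082668] [ 0.52202865 -0.26130366  0.1105    ] -37.34790410801868 0.041572742139512404
tri lid [ 0.49066272 -0.23668736  0.11000697] 0.0012121341547419678
```

View pics/w2.png

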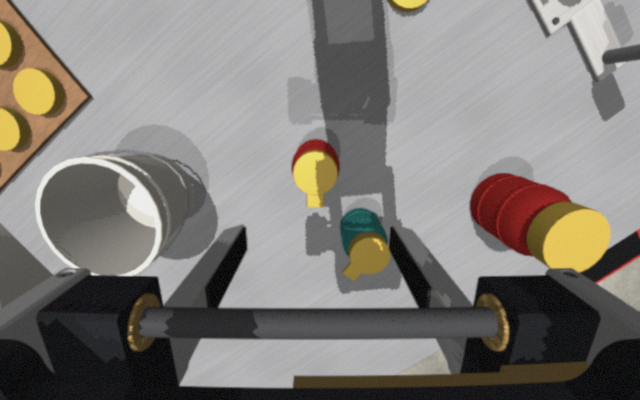

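The wrist view shows the red jar's lid at (315,173) with its tab at (315,201), lined up with the tool. The turquoise jar at (367,250) is clear of the fingers, so I descend.

arm_command:
  targets:
    - [-0.003, -0.005, -0.08, 0]
    - [-0.003, -0.005, -0.16, 0]
    - [-0.003, -0.005, -0.24, 0]
    - [-0.003, -0.005, -0.31, 0]
    - [-0.003, -0.005, -0.36, 0]
    - [-0.003, -0.005, -0.4, 0]
    - [-0.003, -0.005, -0.43, 0]
    - [-0.003, -0.005, -0.43, 0]

```text
time: 3.17
tool_pos: [0.4872, -0.2346, 0.0848]
ee_rot: [-3.141, -0.007, 2.499]
wrist_force: [-0.1, 0.6, -0.8]
width: 0.094
finger_force: 0.0
```

arm_command:
  targets:
    - [0, 0, 0, 0]
    - [0, 0, 0, 0]
    - [0, 0, 0, 0]
    - [0, 0, 0, 0]
    - [0, 0, 0, 0]
    - [0, 0, 0, 0]
    - [0, 0, 0, 0]
    - [0, 0, 0, 0]
  claw: 1

```text
time: 3.83
tool_pos: [0.49, -0.2382, 0.0897]
ee_rot: [3.14, 0.002, 2.496]
wrist_force: [1.2, 1.2, 3.6]
width: 0.0592
finger_force: 30.0
```

arm_command:
  targets:
    - [0, 0, 0.02, 0]
    - [0, 0, 0.06, 0]
    - [0, 0, 0.11, 0]
    - [0, 0, 0.16, 0]
    - [0, 0, 0.21, 0.03]
    - [0, 0.03, 0.24, 0.07]
    - [0, 0.08, 0.26, 0.12]
    - [0, 0.14, 0.26, 0.17]

```text
time: 4.5
tool_pos: [0.4892, -0.1693, 0.2203]
ee_rot: [-3.14, 0.002, 2.854]
wrist_force: [1.3, 0.2, -5.0]
width: 0.059
finger_force: 30.0
```

arm_command:
  targets:
    - [0, 0.06, 0, 0.04]
    - [0, 0.13, 0, 0.08]
    - [0, 0.2, 0, 0.12]
    - [0, 0.27, 0, 0.155]
    - [0, 0.34, 0, 0.155]
    - [0, 0.41, 0, 0.155]
    - [0, 0.48, 0, 0.155]
    - [0, 0.55, 0, 0.155]

```text
time: 5.17
tool_pos: [0.4878, 0.1079, 0.2171]
ee_rot: [-3.141, -0.004, -3.107]
wrist_force: [0.7, -0.5, -4.7]
width: 0.059
finger_force: 30.0
```

arm_command:
  targets:
    - [-0.005, 0.07, 0, 0]
    - [-0.01, 0.13, 0, 0]
    - [-0.01, 0.19, 0, 0]
    - [-0.01, 0.23, 0, 0]
    - [-0.01, 0.25, 0, 0]
    - [-0.01, 0.26, 0, 0]
    - [-0.01, 0.26, 0, 0]
    - [-0.01, 0.26, 0, 0]

```text
time: 5.83
tool_pos: [0.4842, 0.2356, 0.2181]
ee_rot: [-3.14, -0.001, -3.107]
wrist_force: [0.2, -1.2, -4.5]
width: 0.0591
finger_force: 30.0
```

Run:
```python
from h import *
o=robot.get_obs();print(o['time'],o['tool_pos'],o['ee_rot'],o['wrist_force'],o['width'],o['joint_positions'])
a=snap('scene','s3.png');b=snap('top','t3.png');w=snap('wrist','w3.png')
z=lambda i,x,y,n,W,H:cv2.resize(i[y:y+n*H//W,x:x+n],(W,H),interpolation=cv2.INTER_CUBIC)
im=np.hstack([z(a,370,140,110,380,440),z(b,160,140,105,380,440)])
cv2.imwrite('pics/c3.png',im[:,:,::-1])
```

```text
5.8333 [0.48416474 0.23556162 0.21807847] [-3.13996542e+00 -1.19677998e-03 -3.10720825e+00] [ 0.1762839  -1.20823228 -4.53234302] 0.0591469647726251 [ 3.48319933e-01  5.87361885e-02  1.33288196e+00 -1.19765921e-03
  1.75161516e+00 -1.25707619e+00]
```

View pics/c3.png

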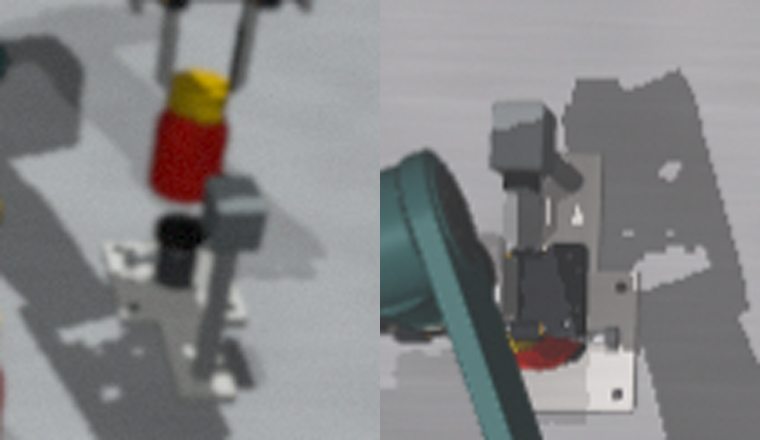

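View pics/w3.png

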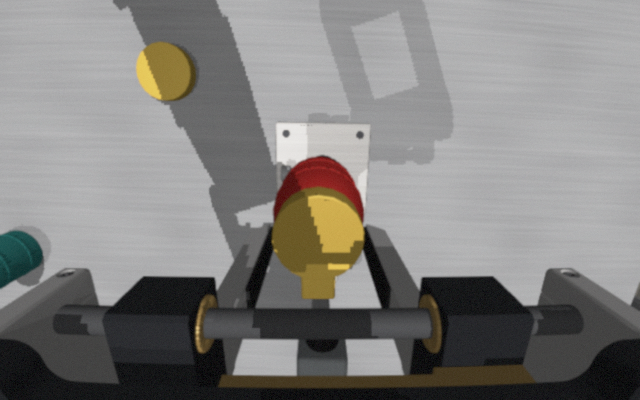

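The jar is held and sits above the pedestal. In the wrist view the lid is at (319,235), the tab at (319,282) and the lens at (321,338), so the tab points at the sensor. I'll measure the offset and check for tilt.

Run:
```python
from h import *
o=robot.get_obs();W=cam('wrist',o);S=cam('scene');tp=o['tool_pos']
def mask(f,lo,hi,box,s=6):
    x0,x1,y0,y1=box;h=cv2.cvtColor(cv2.imread('pics/'+f)[y0:y1,x0:x1],cv2.COLOR_BGR2HSV)
    m=cv2.inRange(h,lo,hi)
    if lo[0]==0:m|=cv2.inRange(h,(172,)+lo[1:],(180,255,255))
    return (cv2.resize(m,None,fx=s,fy=s,interpolation=cv2.INTER_CUBIC)>127).astype(np.uint8)
M=mask('w3.png',(18,100,50),(36,255,255),(255,385,150,305))
op=cv2.morphologyEx(M,cv2.MORPH_OPEN,cv2.getStructuringElement(2,(301,301)))
e=cv2.fitEllipse(max(cv2.findContours(op,0,1)[0],key=cv2.contourArea))
pc=(np.array(e[0])+.5)/6-.5+[255,150];lz=tp[2]+.0285;lc=onz(W,pc,lz)
print('lid',pc,np.array(e[1])/6,lc)
t=cv2.morphologyEx(M-op,cv2.MORPH_OPEN,np.ones((49,49)));n,l,st,ce=cv2.connectedComponentsWithStats(t)
k=1+st[1:,4].argmax();pt=(ce[k]+.5)/6-.5+[255,150];d=onz(W,pt,lz-.0075)-lc;print('tab',pt,np.degrees(np.arctan2(d[1],d[0])),np.hypot(*d[:2]))
# tilt from scene: red body silhouette vs predicted vertical jar silhouette
M=mask('s3.png',(0,120,60),(8,255,255),(405,440,160,200))
ys,xs=np.nonzero(M);print('red measured bbox',(xs.min()/6+405,xs.max()/6+405,ys.min()/6+160,ys.max()/6+160),'cen',xs.mean()/6+405,ys.mean()/6+160)
b=lz-.118;a=np.linspace(0,6.28,90)
pr=np.array([proj(S,[lc[0]+.036*np.cos(q),lc[1]+.036*np.sin(q),b+h]) for q in a for h in np.linspace(0,.072,5)])
hull=cv2.convexHull((pr*16).astype(np.int32));I=np.zeros((400*4,640*4),np.uint8);cv2.fillPoly(I,[hull//4],1);I=I[:, :]
yy,xx=np.nonzero(I);print('pred body bbox',pr.min(0),pr.max(0),'base c',proj(S,[*lc[:2],b]),b)
for r in (175,180,185):
    q=np.nonzero(M[(r-160)*6])[0]/6+405; p=np.nonzero(I[r*4])[0]/4; print(r,q.min(),q.max(),p.min(),p.max())
```

```text
lid [317.70929464 234.43297323] [90.82546997 93.4901123 ] [0.48037186 0.23540495 0.24719197]
tab [317.47462605 290.18916136] 1.7213517023882017 0.045722985479588134
red measured bbox (np.float64(414.0), np.float64(434.8333333333333), np.float64(171.0), np.float64(197.83333333333334)) cen 423.780850675429 185.48831690397955
pred body bbox [411.81549132 169.13510724] [436.03516377 198.25631571] base c [422.30136523 192.29795824] 0.12919197355840603
175 416.3333333333333 425.5 414.0 435.75
180 416.0 434.8333333333333 413.25 435.25
185 415.0 433.8333333333333 412.5 434.25
```

arm_command:
  targets:
    - [0.004, 0.005, 0, 0]
    - [0.008, 0.011, -0.01, 0]
    - [0.008, 0.011, -0.025, 0]
    - [0.008, 0.011, -0.04, 0]
    - [0.008, 0.011, -0.052, 0]
    - [0.008, 0.011, -0.06, 0]
    - [0.008, 0.011, -0.06, 0]
    - [0.008, 0.011, -0.06, 0]

```text
time: 6.65
tool_pos: [0.4879, 0.2422, 0.1881]
ee_rot: [-3.141, -0.001, -3.106]
wrist_force: [-0.6, 0.1, -5.0]
width: 0.059
finger_force: 30.0
```

Run:
```python
from h import *
o=robot.get_obs();print(o['tool_pos'],o['wrist_force'])
a=snap('scene','s4.png');b=snap('top','t4.png')
z=lambda i,x,y,n,W,H:cv2.resize(i[y:y+n*H//W,x:x+n],(W,H),interpolation=cv2.INTER_CUBIC)
cv2.imwrite('pics/c4.png',np.hstack([z(a,385,160,70,400,400),z(b,175,170,70,400,400)])[:,:,::-1])
```

```text
[0.48788706 0.24222825 0.18806728] [-0.58828914  0.11482752 -5.04697536]
```

View pics/c4.png

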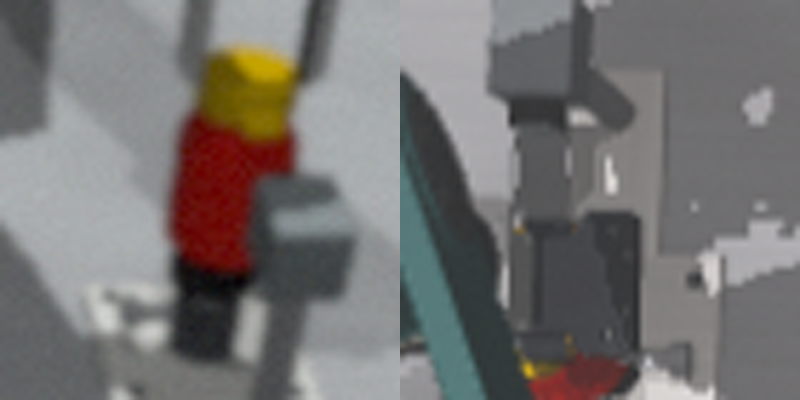

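The jar sits over the disc with no contact yet. I'll lower it in small steps and watch the force.

arm_command:
  targets:
    - [0, 0, -0.003, 0]
    - [0, 0, -0.006, 0]
    - [0, 0, -0.009, 0]
    - [0, 0, -0.012, 0]
    - [0, 0, -0.012, 0]
    - [0, 0, -0.012, 0]

```text
time: 7.25
tool_pos: [0.4881, 0.2423, 0.1824]
ee_rot: [-3.142, -0.0, -3.106]
wrist_force: [0.4, -0.4, -5.9]
width: 0.0592
finger_force: 30.0
```

arm_command:
  targets:
    - [0, 0, -0.003, 0]
    - [0, 0, -0.006, 0]
    - [0, 0, -0.008, 0]
    - [0, 0, -0.008, 0]
    - [0, 0, -0.008, 0]

```text
time: 7.67
tool_pos: [0.4881, 0.2423, 0.1785]
ee_rot: [3.142, -0.0, -3.106]
wrist_force: [0.5, -0.2, -5.3]
width: 0.0593
finger_force: 30.0
```

arm_command:
  targets:
    - [0, 0, -0.003, 0]
    - [0, 0, -0.006, 0]
    - [0, 0, -0.006, 0]
    - [0, 0, -0.006, 0]

```text
time: 8.0
tool_pos: [0.4881, 0.2423, 0.1754]
ee_rot: [-3.142, -0.0, -3.106]
wrist_force: [0.7, 0.1, -5.5]
width: 0.0589
finger_force: 30.0
```

arm_command:
  targets:
    - [0, 0, -0.003, 0]
    - [0, 0, -0.006, 0]
    - [0, 0, -0.006, 0]
    - [0, 0, -0.006, 0]

```text
time: 8.33
tool_pos: [0.4881, 0.2423, 0.1724]
ee_rot: [-3.142, -0.0, -3.106]
wrist_force: [-0.5, 0.9, -5.7]
width: 0.0591
finger_force: 30.0
```

arm_command:
  targets:
    - [0, 0, -0.002, 0]
    - [0, 0, -0.004, 0]
    - [0, 0, -0.004, 0]
    - [0, 0, -0.004, 0]

```text
time: 8.67
tool_pos: [0.4881, 0.2423, 0.1705]
ee_rot: [3.142, -0.0, -3.106]
wrist_force: [0.1, -0.2, -4.9]
width: 0.0589
finger_force: 30.0
```

arm_command:
  targets:
    - [0, 0, -0.002, 0]
    - [0, 0, -0.004, 0]
    - [0, 0, -0.004, 0]
    - [0, 0, -0.004, 0]

```text
time: 9.0
tool_pos: [0.4881, 0.2423, 0.1685]
ee_rot: [3.142, -0.0, -3.106]
wrist_force: [-0.5, 0.1, -4.6]
width: 0.0589
finger_force: 30.0
```

arm_command:
  targets:
    - [0, 0, -0.002, 0]
    - [0, 0, -0.004, 0]
    - [0, 0, -0.004, 0]
    - [0, 0, -0.004, 0]

```text
time: 9.33
tool_pos: [0.4884, 0.2425, 0.1672]
ee_rot: [3.141, 0.001, -3.106]
wrist_force: [0.8, -0.1, -2.0]
width: 0.059
finger_force: 30.0
```

arm_command:
  targets:
    - [0, 0, -0.001, 0]
    - [0, 0, -0.002, 0]
    - [0, 0, -0.002, 0]
    - [0, 0, -0.002, 0]

```text
time: 9.67
tool_pos: [0.4887, 0.2425, 0.1671]
ee_rot: [3.141, 0.002, -3.106]
wrist_force: [-2.2, 0.1, 5.5]
width: 0.0593
finger_force: 30.0
```

Run:
```python
from h import *
o=robot.get_obs();W=cam('wrist',o);tp=o['tool_pos'];print(tp,o['wrist_force'],o['wrist_torque'])
w=snap('wrist','w5.png')
h=cv2.cvtColor(w[150:305,255:385],cv2.COLOR_RGB2HSV)
M=(cv2.resize(cv2.inRange(h,(18,100,50),(36,255,255)),None,fx=6,fy=6,interpolation=cv2.INTER_CUBIC)>127).astype(np.uint8)
op=cv2.morphologyEx(M,cv2.MORPH_OPEN,cv2.getStructuringElement(2,(301,301)))
e=cv2.fitEllipse(max(cv2.findContours(op,0,1)[0],key=cv2.contourArea))
pc=(np.array(e[0])+.5)/6-.5+[255,150];print(pc,onz(W,pc,.196))
```

```text
[0.48871714 0.24251271 0.16714517] [-2.19759706  0.14373106  5.53826836] [-0.16840673  0.22970929 -0.03485865]
[317.85828145 234.51357015] [0.4845087 0.2424546 0.196    ]
```

The jar is seated at about (0.4845, 0.2424), within 2 mm of the pedestal's axis. I'll ease off, let go and retreat.

arm_command:
  targets:
    - [0, 0, 0.002, 0]
    - [0, 0, 0.002, 0]
    - [0, 0, 0.002, 0]

```text
time: 9.97
tool_pos: [0.4885, 0.2425, 0.1671]
ee_rot: [3.141, 0.001, -3.106]
wrist_force: [-1.3, -0.4, 4.4]
width: 0.0591
finger_force: 30.0
```

arm_command:
  targets:
    - [0, 0, 0, 0]
    - [0, 0, 0, 0]
    - [0, 0, 0, 0]
    - [0, 0, 0, 0]
    - [0, 0, 0, 0]
    - [0, 0, 0, 0]
    - [0, 0, 0, 0]
    - [0, 0, 0, 0]
  claw: 0

```text
time: 10.63
tool_pos: [0.4882, 0.2423, 0.1666]
ee_rot: [3.141, -0.0, -3.106]
wrist_force: [-0.1, 0.6, -1.0]
width: 0.0941
finger_force: 0.0
```

arm_command:
  targets:
    - [0, 0, 0.01, 0]
    - [0, 0, 0.03, 0]
    - [0, 0, 0.06, 0]
    - [0, 0, 0.1, 0]
    - [0, 0, 0.15, 0]
    - [0, 0, 0.2, 0]
    - [0, 0, 0.25, 0]
    - [0, 0, 0.25, 0]

```text
time: 11.3
tool_pos: [0.4901, 0.243, 0.2992]
ee_rot: [3.138, 0.012, -3.106]
wrist_force: [-0.1, -0.7, 1.5]
width: 0.0937
finger_force: 0.0
```

Run:
```python
from h import *
o=robot.get_obs();W=cam('wrist',o);print(o['tool_pos'],o['wrist_force'],o['width'])
w=snap('wrist','w6.png');a=snap('scene','s6.png')
cv2.imwrite('pics/c6.png',np.hstack([cv2.resize(w[100:340,220:420],(400,480)),cv2.resize(a[150:270,380:480],(400,480))])[:,:,::-1])
print(proj(W,[.485,.241,.196]))
h=cv2.cvtColor(w[100:260,240:400],cv2.COLOR_RGB2HSV)
M=(cv2.resize(cv2.inRange(h,(18,100,50),(36,255,255)),None,fx=6,fy=6,interpolation=cv2.INTER_CUBIC)>127).astype(np.uint8)
op=cv2.morphologyEx(M,cv2.MORPH_OPEN,cv2.getStructuringElement(2,(181,181)))
e=cv2.fitEllipse(max(cv2.findContours(op,0,1)[0],key=cv2.contourArea))
pc=(np.array(e[0])+.5)/6-.5+[240,100];print(pc,np.array(e[1])/6,onz(W,pc,.196))
```

```text
[0.49008336 0.24303002 0.29922367] [-0.1401459  -0.70298988  1.46506228] 0.09366517957607699
[315.64963896 182.26214727]
[317.40727234 183.29721578] [54.14441935 57.03250122] [0.48606333 0.2428973  0.196     ]
```

View pics/c6.png

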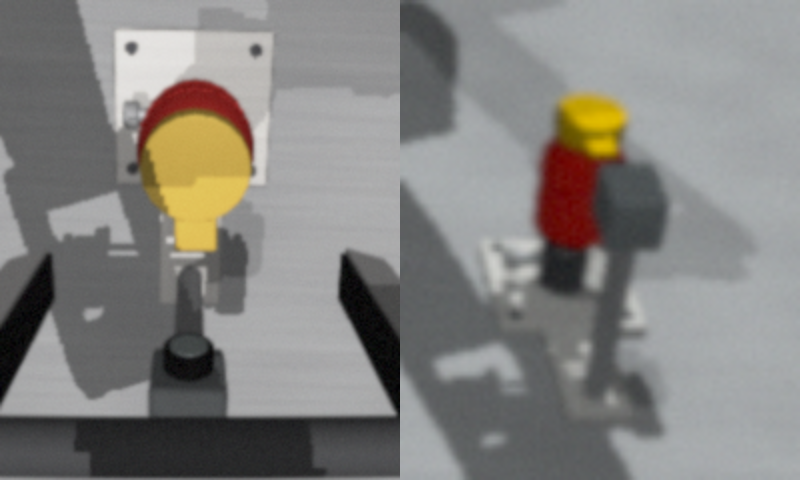

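The jar stands upright on the pedestal: lid at crop (196,165), tab at (196,235), pointing at the lens at (188,350). The gripper is clear, so I hand in.

```bash
python3 -c "
from bench import robot
print(robot.close_job())"
```

```text
the job is handed in; nothing more can be done
None
```

The red tabbed jar is standing upright on the pedestal, about 2 mm off its axis by my measurement, with the tab pointing at the sensor head; the gripper has let go and is clear, and the job is handed in (no verdict was returned).

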